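Clamp the heat-sink module in the bench press

ROBOT

A 6-joint arm with a two-finger parallel gripper is mounted at the origin on the work surface. World frame = base frame: x ahead of the robot, y to its left, z up, the work surface at z = 0. Lengths are in m, angles in rad, forces in N, time in s.
With the tool pointing down it reaches from about 0.35 to 0.875 m from the base axis. Payload 4.2 kg.
Tool frame: the origin (TCP) lies at the very end of the fingers, on their centre line; the grasp point (between the pads) lies env.pinch_z behind it (env.pinch_z is the distance from the TCP to the grasp point, in m); z points along the fingers, y is the line along which they close (so a half turn about z gives the same grasp; the last joint's range is limited). The gripper opens to 85 mm and grips with 20 to 120 N. Pads are 22 mm wide; open, the fingers measure 114 mm over their backs; the gripper's body (76 mm by 85 mm) begins 54 mm behind the grasp point. The pads swing forward as they close: fully open they stand 13 mm farther back than shut.
Start: joints at [1.572, 0.385, 0.008, 0, -1.194, -0.259], TCP at [0.159, 0.604, 0.231] pointing down, gripper open.
Joint ranges: [-3.14, 3.14], [-1.21, 2.06], [-1.07, 1.41], [-3.16, 2.05], [-2.99, -0.16], [-3.1, 3.1]. Speed limits (rad/s): [2.79, 2.79, 3.14, 3.14, 3.14, 3.14].

INTERFACE

Orientations are given as a unit quaternion [x, y, z, w].
In Python, from station import readout, vision, sign_off, env gives the robot as it stands.
- The arm moves only by the tool drive_tool, never from a script. Its arguments are lists of equal length, an entry for each row: "angular": the turn, a rotation vector about the tool's x, y, z in units of 6 degrees (1.0 is 6 degrees), a list of three; "dp": the shift along the tool's x, y, z in units of 40 mm (1.0 is 40 mm), a list of three; "claw": the opening, from 0 (shut) to 1 (fully open). A call has 1 to 12 rows; each row shifts and turns the commanded pose from where the row before left it, along the tool's axes as they then stand; what a row does not reach is not made up. A row lasts 1/8 s, in which the tool goes at most 62.5 mm and 10.7 degrees, less where a joint would pass 70% of its speed; a pose out of reach is approached as far as the arm can. A call is refused whole if a number of a shift passes 1 or a number of a turn 1, either way. A call with a gripper value outside its range is refused whole. The fingers move at their own pace and stop on an object; "force" is the grip in N (left out, the last holds). Time passes only in rows, so rows that do not move let the fingers close. It gives the time, the measured TCP pose, the force, the opening and the grip force at its end, in the units of the state.
- readout.state(): the state, without advancing time (a new reading comes with each control period).
- vision.snapshot(name): name is "scene" or "side" or "wrist"; returns a dict with "frame" (420x560x3 uint8, red, green, blue), "range_z" (420x560 float32, m along the optical axis (not along the pixel's ray), 0 where there is no reading), "fx", "fy", "cx", "cy" (pixels), "R" (3x3) and "t" (3): a world point X has camera coordinates R X + t; the wrist camera has in their place "tool_from_camera" (4x4, takes a point from camera to tool coordinates, whose origin is the TCP and whose axes are the flange's). Camera axes: x right, y down, z forward; pixel columns grow to the right and rows downward; lengths in m; the calibration is good to about 2 mm. The wrist camera is an equidistant fisheye: a pixel r from the principal point sees the ray r / f radians off the axis. A picture is of the moment at which its call begins: read the wrist's pose just before it.
- sign_off(): hands the job in; it is judged then, once.
The state is a dict: "time": time; "joint_positions": joint angles; "joint_vel": joint speeds; "effort": joint torques, N m; "tool_pos": TCP position; "ee_rot": TCP orientation; "contact_force": force on the tool from outside, world axes, zero at the start; "moment": the same for the moment, N m; "finger_gap": opening from 0.0 (shut) to 1.0 (fully open); "grasp_force": force on a finger pad.
Only numpy, scipy, OpenCV 4.12 (cv2) and the standard library are available. Lean on these libraries where they do the work, as an engineer would, in place of code of your own. Each camera call takes 0.05 s, during which the arm holds its last target. There are 200 camera calls.

TASK

The heat-sink module under the blue bench press has to stay clamped while its adhesive sets: swing the folded handle on the crank up until it stands upright, wind the crank clockwise until you feel the sprung foot come down on the module, then give it a quarter turn more, gently, because much more would crack the module. Finally fold the handle back down flat on the crank arm, leaving the module clamped and the spool, the jar and the spare module beside the press where they are.

Things in the scene. Friction and masses are not known exactly. Their poses are not given: they have to be found in the camera images.
- press: Bench press bolted to the table: blue cast C-frame, base 180 x 130 x 18 mm, a steel anvil whose top is 30 mm above the table, a column at one side and a 56 mm wide head, top 165 mm above the table, with the crank on it. Origin on the table under the spindle; x points from the column to the spindle, z up.
- hub (a point): Fixed point on the crank's upright axis, at the height of the handle's fold pivot, 207 mm above the table.
- pivot (a point): The handle's fold pivot at the outer end of the flat steel crank arm, 72 mm from the crank axis. The arm is 14 mm wide, top 192 mm above the table, from a round hub (diameter 32 mm, top 187 mm) to two cheeks at the pivot (20 mm wide over both, top 210 mm). x points outward along the arm, y is the fold axis, z up.
- crank (a joint): Crank angle (rad), growing clockwise seen from above, lowering the ram 20 mm a turn; hard stops at -1.1 and 11. Self-locking: stays where left. Unloaded it takes about 7 N at the handle (0.5 N m) while turning; some 3 N of that stays when one stops. When the foot meets the module this steps up about 1 N, then grows about 2 N per radian (3 to 4 N more at a quarter turn).
- handle (a joint): Fold angle of the handle (rad): 0 = flat along the top of the arm, free end over the hub; 1.57 = upright at the arm's outer end; stops at 0 and 1.62. A stiff pivot (0.09 N m) keeps it where left. It is a thin steel pin (11 mm) with a black ball knob, 26 mm in diameter, that spins freely on the pin. Flat, the pin's axis is 207 mm above the table.
- grip (a point): Centre of the black ball knob at the handle's free end, 60 mm from the fold pivot: the place to take hold. Pinched, the ball swivels between the fingers and may creep some mm along them during a long swing.
- ram: Steel spindle driven straight down by the crank; origin at the underside centre of its dark collar. Below it a 40 x 40 mm steel foot hangs on a stem screwed out to a different length on each set-up (collar to foot underside 19 to 29 mm, not measured). The foot is sprung: 20 N to start it moving, then 14 N per mm.
- module: Aluminium heat-sink module lying loose on the press's anvil under the foot, 50 x 62 x 24 mm, flat on top; origin at its underside centre. At the start the foot is 3 to 19 mm above it.
- spool: Solder spool standing beside the press, 50 mm in diameter, 48 mm tall; origin at its underside centre. To be left alone.
- jar: Small amber jar with a black cap standing on the other side of the press, 48 mm in diameter, 65 mm tall; origin at its underside centre. To be left alone.
- spare: A spare module like the one in the press, lying on the table in front of the press opening; origin at its underside centre. To be left alone.
Mind the look-alikes: they are no part of the job. Leave any green, turquoise or yellow look-alike of the module alone.

How it is judged:
By the outcome, as a careful person would: the job done as asked, in the order asked, and still so for the second after the job is handed in, with the robot touching nothing.
It also fails if it takes over 72 s, if anything falls off the work surface, if the arm or the gripper's body presses on something with over 40 N, if the wrist force passes 120 N, or if a joint passes its speed limit or range.

## Working session

There is one attempt and no reset: what is moved stays moved. The work goes in short steps, Python scripts to look and compute and a tool call to move; the robot and the scene stay as the last step left them, time stands still between calls to the robot, and variables do not carry over. Pictures are saved under pics/ and viewed, at most 10 in all, crops included, and the job is handed in when it is done.

Besides the shell and the picture viewer there is one more tool, called after ">>>" by a JSON object that holds its "name" and its "arguments". drive_tool: Moves the arm, as the interface text tells. Its arguments: {"type":"object","properties":{"angular":{"type":"array"},"dp":{"type":"array"},"claw":{"type":"array"},"force":{"type":"number"}},"required":["angular","dp","claw"]}

```bash
mkdir -p pics; ls; python3 - <<'E'
from station import readout, vision, env
import cv2,numpy as np
print(env.pinch_z, readout.state())
a=vision.snapshot("scene");b=vision.snapshot("side")
for n,s in (("scene",a),("side",b)):
    np.savez(f"{n}0.npz",**s); cv2.imwrite(f"pics/{n}0.png",s["frame"][:,:,::-1]); print(n,s["fx"],s["cx"],s["R"].tolist(),s["t"])
E
```

```text
pics
0.0187 {'time': 0.0, 'joint_positions': array([ 1.57161629e+00,  3.85530658e-01,  6.62667541e-03, -4.86982580e-04,
       -1.19397089e+00, -2.58590079e-01]), 'joint_vel': array([ 0.00111388, -0.0001879 ,  0.00363168,  0.00105036, -0.00222306,
        0.00013167]), 'effort': array([ 3.23760260e-04, -3.92289948e+01,  1.88407123e+01,  4.18621391e+00,
       -4.52692577e-03,  1.71548301e-06]), 'tool_pos': array([0.15917014, 0.6037963 , 0.23023932]), 'ee_rot': array([ 9.91693701e-01, -1.28617541e-01, -8.99918531e-05,  1.05981448e-03]), 'contact_force': array([ 0.04120419, -1.40757887, -0.34673301]), 'moment': array([0.00961146, 0.00124767, 0.03059911]), 'grasp_force': 0.0, 'finger_gap': 1.0029705171247854}
scene 495.0910172042651 281.12690946636724 [[-0.013114251664618161, 0.9998864375098844, -0.007424856030197058], [0.587293705923843, 0.0016926381721100738, -0.8093721257606149], [-0.8092676438518444, -0.014974880961477059, -0.5872492090711353]] [-2.47600908e-04 -2.19613557e-01  1.59141704e+00]
side 406.554042701792 277.4887253572754 [[0.7346568147722096, -0.6784119330370053, 0.0060509190826781595], [-0.45532788727364654, -0.499650226965164, -0.7369030911623166], [0.5029471936293798, 0.5386157255471231, -0.6759713164134091]] [-0.3716192   0.33845016  0.66229842]
```

View pics/scene0.png

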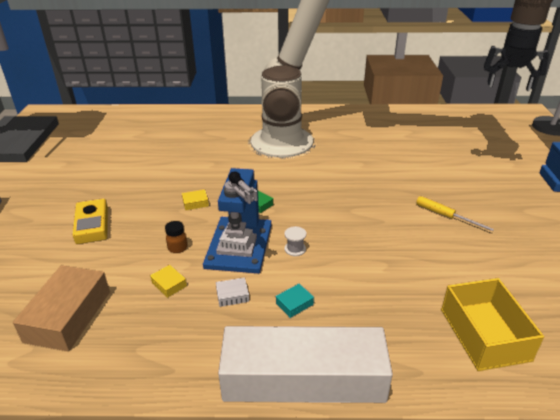

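View pics/side0.png

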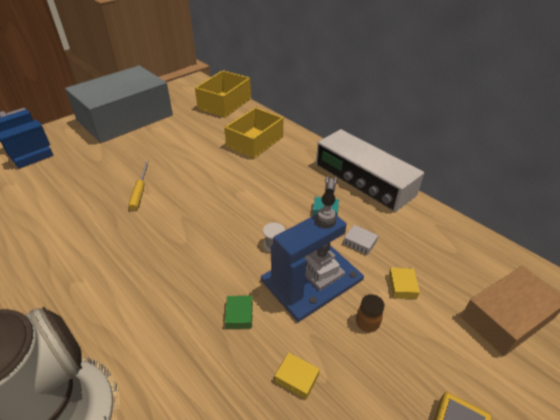

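Scene: the press is at about (240,225), with its head at (240,190) and a black knob near (236,178). The jar is at (176,237), the spool at (295,240) and the spare at (233,292). Side: crank at about (328,205), press base at (312,285). I'll zoom in and get heights.

```bash
cat > h.py <<'E'
import numpy as np,cv2
def cloud(s):
    v,u=np.mgrid[:420,:560]; d=s["range_z"]; c=np.stack([(u-s["cx"])/s["fx"]*d,(v-s["cy"])/s["fy"]*d,d],-1)
    return (c-s["t"])@s["R"]
def proj(s,X):
    c=s["R"]@np.asarray(X,float)+s["t"]; return s["fx"]*c[0]/c[2]+s["cx"],s["fy"]*c[1]/c[2]+s["cy"]
def ray(s,u,v):
    d=s["R"].T@np.array([(u-s["cx"])/s["fx"],(v-s["cy"])/s["fy"],1]); return -s["R"].T@s["t"],d/np.linalg.norm(d)
def onz(s,u,v,z):
    o,d=ray(s,u,v); return o+d*(z-o[2])/d[2]
def tri(rs):
    A=sum(np.eye(3)-np.outer(d,d) for o,d in rs); b=sum((np.eye(3)-np.outer(d,d))@o for o,d in rs); return np.linalg.solve(A,b)
def load(n): return dict(np.load(n))
E
python3 - <<'E'
from h import *
a=load("scene0.npz");b=load("side0.npz")
ca=a["frame"][160:280,170:310,::-1];cb=b["frame"][170:320,250:390,::-1]
im=np.hstack([cv2.resize(ca,(400,343),interpolation=2),cv2.resize(cb,(400,429),interpolation=2)[:343]])
cv2.imwrite("pics/z.png",im)
for n,s in(("scene",a),("side",b)):
    P=cloud(s); f=s["frame"].astype(int); 
    m=(P[...,2]>.15)&(P[...,2]<.3)&(P[...,0]>.35)&(abs(P[...,1])<.4)
    blue=(f[...,2]>f[...,0]*1.6)&(f[...,2]>60)
    black=f.max(-1)<55
    for k,mm in (("blue",m&blue&(P[...,2]<.175)),("black",m&black),("other",m&~blue&~black)):
        p=P[mm]; print(n,k,len(p)); 
        if len(p): print(p.min(0),p.max(0),np.median(p,0), np.argwhere(mm)[:,::-1].mean(0))
    # blue base
    mb=blue&(P[...,2]>.008)&(P[...,2]<.028)&(abs(P[...,1])<.3)&(P[...,0]>.3)&(P[...,0]<.9)
    p=P[mb][:,:2].astype(np.float32); print("base",cv2.minAreaRect(p))
    p=P[m&blue&(P[...,2]>.155)&(P[...,2]<.175)][:,:2].astype(np.float32);print("headtop",cv2.minAreaRect(p))
E
```

```text
scene blue 484
[ 0.43778457 -0.12411193  0.15001218] [ 0.57596457 -0.05819601  0.16969083] [ 0.55905755 -0.08707356  0.1645994 ] [235.67355372 190.90495868]
scene black 128
[ 0.48353222 -0.10718598  0.15160816] [ 0.57636957 -0.05995752  0.22515185] [ 0.55919229 -0.08704854  0.21679033] [234.359375 180.171875]
scene other 552
[ 0.43460951 -0.12460194  0.15033801] [ 0.61259488 -0.03851111  0.22012561] [ 0.56892373 -0.07139178  0.19179124] [240.63405797 189.80434783]
base ((0.5907551050186157, -0.06871229410171509), (0.35670626163482666, 0.18893595039844513), 19.803001403808594)
headtop ((0.5072388648986816, -0.08991216123104095), (0.0539514422416687, 0.13553772866725922), 82.9190902709961)
side blue 1303
[ 0.43189748 -0.1270279   0.15007092] [ 0.56325603 -0.06287965  0.16914509] [ 0.48064636 -0.10119702  0.16576672] [305.7313891  236.54719877]
side black 217
[ 0.51840938 -0.11585556  0.16767564] [ 0.56821222 -0.07233922  0.22509263] [ 0.53941815 -0.0945523   0.21571287] [326.22119816 205.640553  ]
side other 6240
[ 0.43009147 -0.12845086  0.15004686] [1.71128137 0.39968263 0.29998134] [1.69858586 0.08855947 0.21088188] [480.10576923  47.92612179]
base ((0.5847052931785583, -0.07115980982780457), (0.35250142216682434, 0.18626868724822998), 19.503128051757812)
headtop ((0.49976903200149536, -0.09504048526287079), (0.05381136015057564, 0.13266921043395996), 82.85411071777344)
```

View pics/z.png

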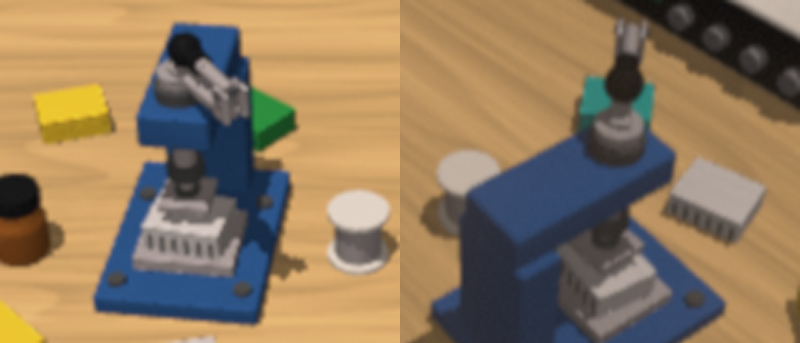

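The zoom shows the black ball at scene px (235,177) and side px (328,199). The arm's outer end with its cheeks is at scene (252,194) and side (331,182). The foot hangs close above the module. I'll triangulate these.

```bash
python3 - <<'E'
from h import *
a=load("scene0.npz");b=load("side0.npz")
r=[]
for s,(u,v) in((a,(235,177)),(b,(328,199))):
    g=s["frame"].max(-1)
    m=np.zeros_like(g); m[v-9:v+10,u-9:u+10]=(g[v-9:v+10,u-9:u+10]<60)
    n,l,st,ce=cv2.connectedComponentsWithStats(m); i=1+np.argmax(st[1:,4]); print(st[i],ce[i])
    q=np.argwhere(l==i)[:,::-1].astype(np.float32); print(cv2.minEnclosingCircle(q))
    r.append(ray(s,*ce[i])); print(onz(s,*ce[i],.207))
B=tri(r);print("ball",B)
for nm,pa,pb in(("pivot",(252.3,194),(331,182)),):
    P=tri([ray(a,*pa),ray(b,*pb)]);print(nm,P,onz(a,*pa,.207),onz(b,*pb,.207))
for s in(a,b):
    C=cloud(s); f=s["frame"].astype(int); blue=(f[...,2]>f[...,0]*1.5)
    m=~blue&(C[...,2]>.178)&(C[...,2]<.235)&(abs(C[...,0]-.55)<.1)&(abs(C[...,1]+.08)<.1)
    p=C[m];print(len(p)); print(cv2.fitLine(p[:,:2].astype(np.float32),cv2.DIST_HUBER,0,.01,.01).ravel(), cv2.minAreaRect(p[:,:2].astype(np.float32)))
    t=(C[...,2]>.16)&(C[...,2]<.172)&blue&(abs(C[...,1]+.09)<.06)&(C[...,0]<.62)&(C[...,0]>.4)
    print(np.round(cv2.boxPoints(cv2.minAreaRect(C[t][:,:2].astype(np.float32))),4).tolist())
    # base top corners by mask at table plane
    for nm,lo,hi in(("spare",np.array([150,150,150]),None),):pass
E
```

```text
[229 172  13  14 111] [234.37837838 177.40540541]
((234.1875, 178.875), 7.214723110198975)
[ 0.54380491 -0.08845436  0.207     ]
[322 190  13  16 153] [328.14379085 197.7254902 ]
((329.0, 197.5), 8.077847480773926)
[ 0.55514881 -0.08369571  0.207     ]
ball [ 0.55085966 -0.08730177  0.21158272]
pivot [ 0.59952678 -0.04966081  0.20196069] [ 0.60531049 -0.04738482  0.207     ] [ 0.59432088 -0.05584306  0.207     ]
510
[ 0.72381103  0.68999827  0.562127   -0.08660847] ((0.5679900050163269, -0.07733076810836792), (0.10147446393966675, 0.02605665661394596), 39.711463928222656)
[[0.436599999666214, -0.10920000076293945], [0.5713000297546387, -0.12530000507831573], [0.5778999924659729, -0.07039999961853027], [0.4431999921798706, -0.05429999902844429]]
544
[ 0.80016893  0.59977466  0.55064833 -0.08730153] ((0.5632569193840027, -0.08032359182834625), (0.10041703283786774, 0.033731911331415176), 31.771711349487305)
[[0.43059998750686646, -0.11349999904632568], [0.5622000098228455, -0.12999999523162842], [0.5690000057220459, -0.0763000026345253], [0.4372999966144562, -0.05979999899864197]]
```

Ball ≈ (0.550,-0.087) and pivot ≈ (0.599,-0.051), so the arm points at about 37° and the hub is near (0.540,-0.095). I'll swing the tool over and look from close up.

>>> {"name": "drive_tool", "arguments": {"angular": [[0,0,0.61],[0,0,0.61],[0,0,0.61],[0,0,0.61],[0,0,0.61],[0,0,0.61],[0,0,0.61],[0,0,0.61],[0,0,0.61],[0,0,0.61],[0,0,0.61],[0,0,0.61]], "dp": [[1,0,-0.25],[1,0,-0.25],[1,0,-0.25],[1,0,-0.25],[1,0,-0.25],[1,0,-0.25],[1,0,-0.25],[1,0,-0.25],[1,0,-0.25],[1,0,-0.25],[1,0,-0.25],[1,0,-0.25]], "claw": [1,1,1,1,1,1,1,1,1,1,1,1]}}

```text
time: 1.6
tool_pos: [0.5441, 0.3352, 0.3508]
ee_rot: [0.871, -0.491, -0.0, 0.001]
contact_force: [0.2, -0.2, -0.1]
finger_gap: 1.0
grasp_force: 0.0
```

>>> {"name": "drive_tool", "arguments": {"angular": [[0,0,0.61],[0,0,0.61],[0,0,0.61],[0,0,0.61],[0,0,0.61],[0,0,0.61],[0,0,0.61],[0,0,0.61],[0,0,0.61],[0,0,0.61],[0,0,0.61]], "dp": [[1,0,0],[1,0,0],[1,0,0],[1,0,0],[1,0,0],[1,0,0],[1,0,0],[1,0,0],[1,0,0],[1,0,0],[1,0,0]], "claw": [1,1,1,1,1,1,1,1,1,1,1]}}

```text
time: 2.98
tool_pos: [0.6403, -0.0849, 0.3504]
ee_rot: [-0.649, 0.761, 0.001, -0.001]
contact_force: [0.3, 0.5, -0.8]
finger_gap: 0.999
grasp_force: 0.0
```

>>> {"name": "drive_tool", "arguments": {"angular": [[0,0,0],[0,0,0],[0,0,0.92],[0,0,0.92],[0,0,0.92],[0,0,0.92],[0,0,0.92],[0,0,0.92],[0,0,0.92],[0,0,0.92],[0,0,0]], "dp": [[0,0.85,0],[0,0.85,0],[0,0,0],[0,0,0],[0,0,0],[0,0,0],[0,0,0],[0,0,0],[0,0,0],[0,0,0],[0,0,0]], "claw": [1,1,1,1,1,1,1,1,1,1,1]}}

```text
time: 4.35
tool_pos: [0.5732, -0.0731, 0.3508]
ee_rot: [-0.317, 0.948, 0.0, -0.001]
contact_force: [-0.2, -0.2, -0.2]
finger_gap: 0.999
grasp_force: 0.0
```

```bash
cat >> h.py <<'E'
from scipy.spatial.transform import Rotation as Ro
def wcloud(w,st):
    v,u=np.mgrid[:420,:560]; X=(u-w["cx"])/w["fx"];Y=(v-w["cy"])/w["fy"]; th=np.hypot(X,Y)+1e-9
    d=np.stack([np.tan(th)*X/th,np.tan(th)*Y/th,np.ones_like(X)],-1)
    T=w["tool_from_camera"]; M=Ro.from_quat(st["ee_rot"]).as_matrix()
    R=M@T[:3,:3]; o=M@T[:3,3]+st["tool_pos"]
    return o, d@R.T, o+(d*w["range_z"][...,None])@R.T   # origin, rays per unit depth, points
E
python3 - <<'E'
from station import readout,vision
from h import *
st=readout.state(); w=vision.snapshot("wrist"); np.savez("w1.npz",**w,**{k:st[k] for k in("tool_pos","ee_rot")})
cv2.imwrite("pics/w1.png",w["frame"][:,:,::-1])
o,d,P=wcloud(w,st); print(o,w["tool_from_camera"].round(3).tolist(),w["fx"])
g=w["frame"].max(-1); m=(g<55)&(P[...,2]>.195)&(P[...,2]<.24)&(np.hypot(P[...,0]-.55,P[...,1]+.087)<.03)
q=np.argwhere(m)[:,::-1]; print(len(q),q.mean(0),P[m].mean(0),P[m].max(0))
(cx,cy),r=cv2.minEnclosingCircle(q.astype(np.float32));print(cx,cy,r)
dd=d[int(round(cy)),int(round(cx))]; print("ball",o+dd*(.207-o[2])/dd[2])
E
```

```text
[ 0.50930451 -0.1213911   0.49341   ] [[-0.002, -0.948, -0.318, 0.08], [1.0, -0.002, -0.0, -0.0], [-0.0, -0.318, 0.948, -0.143], [0.0, 0.0, 0.0, 1.0]] 325.19226210127806
830 [281.35542169 173.07349398] [ 0.552633   -0.08660634  0.21898571] [ 0.57134115 -0.07068968  0.22427603]
281.5 174.35000610351562 20.40530014038086
ball [ 0.55479732 -0.08416251  0.207     ]
```

View pics/w1.png

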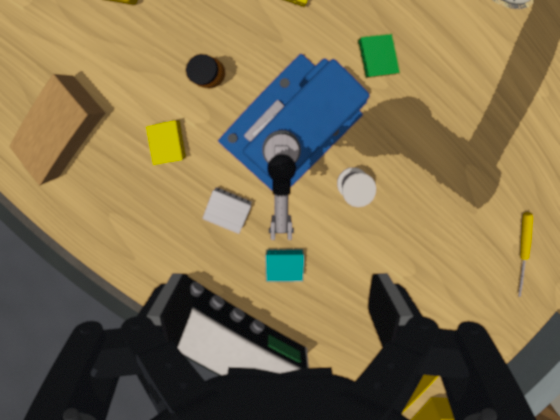

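The view shows the ball at about (281,168), the cheeks at (281,230) and the hub disc at (283,149). The handle is aligned with the tool's x axis.

```bash
python3 - <<'E'
from h import *
w=load("w1.npz"); o,d,P=wcloud(w,w); f=w["frame"]; g=f.max(-1)
m=((g<50)).astype(np.uint8); m[:,:255]=0;m[:,310:]=0;m[:145]=0;m[200:]=0
e=cv2.morphologyEx(m,cv2.MORPH_OPEN,cv2.getStructuringElement(2,(23,23)))
q=np.argwhere(e)[:,::-1].astype(np.float32);print(len(q),cv2.minEnclosingCircle(q))
c=cv2.minEnclosingCircle(q)[0]
def at(u,v,z):
    dd=cv2.remap(d.astype(np.float32),np.float32([[u]]),np.float32([[v]]),1)[0,0]; return (o+dd*(z-o[2])/dd[2]).round(4)
print("ball",at(*c,.207)); 
gray=cv2.cvtColor(f,cv2.COLOR_RGB2GRAY)
# pivot by depth: cheeks top ~.21
k=(P[...,2]>.198)&(P[...,2]<.216)&(np.hypot(P[...,0]-.6,P[...,1]+.05)<.02)
print("cheek",k.sum(),np.argwhere(k)[:,::-1].mean(0),np.argwhere(k).min(0),np.argwhere(k).max(0),P[k].mean(0))
k=(P[...,2]>.18)&(P[...,2]<.189)&(np.hypot(P[...,0]-.54,P[...,1]+.095)<.025)
q=np.argwhere(k)[:,::-1].astype(np.float32);print("hub",len(q),cv2.minEnclosingCircle(q)); print(at(*cv2.minEnclosingCircle(q)[0],.187))
print("piv",at(281,230,.207),at(281,234,.207))
up=cv2.resize(f[125:250,225:340,::-1],None,fx=4.8,fy=4.8,interpolation=2); cv2.imwrite("pics/w1z.png",up)
E
```

```text
564 ((281.5, 168.5), 13.656599998474121)
ball [ 0.551  -0.0875  0.207 ]
cheek 416 [281.05769231 226.75      ] [215 269] [240 293] [ 0.59472612 -0.05522038  0.21035196]
hub 517 ((281.07025146484375, 150.4596710205078), 16.999799728393555)
[ 0.5403 -0.096   0.187 ]
piv [ 0.5984 -0.0525  0.207 ] [ 0.6016 -0.0501  0.207 ]
```

View pics/w1z.png

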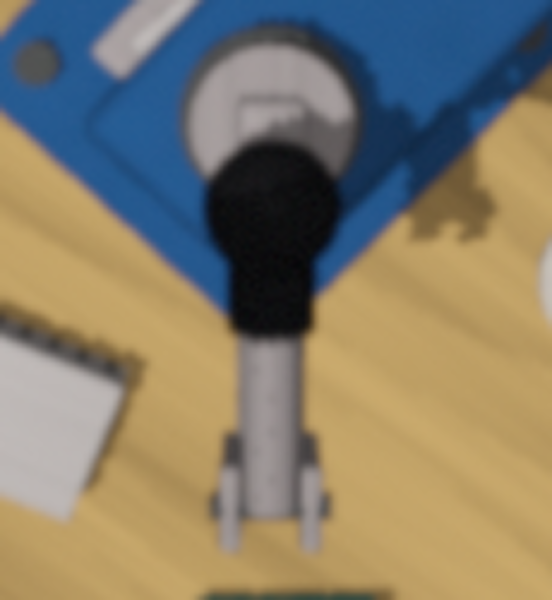

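>>> {"name": "drive_tool", "arguments": {"angular": [[0,0,0],[0,0,0],[0,0,0],[0,0,0],[0,0,0],[0,0,0]], "dp": [[0.33,0.02,0.5],[0.33,0.025,0.9],[0,0,0.9],[0,0,0.9],[0,0,0.6],[0,0,0.245]], "claw": [1,1,1,1,1,1]}}

```text
time: 5.15
tool_pos: [0.5504, -0.0876, 0.1879]
ee_rot: [-0.317, 0.948, 0.0, -0.001]
contact_force: [-0.4, 0.3, 0.4]
finger_gap: 1.001
grasp_force: 0.0
```

>>> {"name": "drive_tool", "arguments": {"angular": [[0,0,0],[0,0,0],[0,0,0],[0,0,0],[0,0,0],[0,0,0],[0,0,0],[0,0,0]], "dp": [[0,0,0],[0,0,0],[0,0,0],[0,0,0],[0,0,0],[0,0,0],[0,0,0],[0,0,0]], "claw": [0.5,0.4,0.2,0,0,0,0,0], "force": 40}}

```text
time: 6.15
tool_pos: [0.5515, -0.0875, 0.1897]
ee_rot: [-0.316, 0.949, -0.0, 0.0]
contact_force: [0.1, 0.0, 1.4]
finger_gap: 0.274
grasp_force: 39.1
```

```bash
python3 - <<'E'
from station import readout,vision
from h import *
w=vision.snapshot("wrist"); s=vision.snapshot("side");
A=cv2.resize(w["frame"][130:330,180:380,::-1],(400,400),interpolation=2);u,v=map(int,proj(s,[.551,-.0875,.207]))
B=cv2.resize(s["frame"][v-40:v+40,u-40:u+40,::-1],(400,400),interpolation=2); cv2.imwrite("pics/g1.png",np.hstack([A,B]))
E
```

```text
(no output)
```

View pics/g1.png

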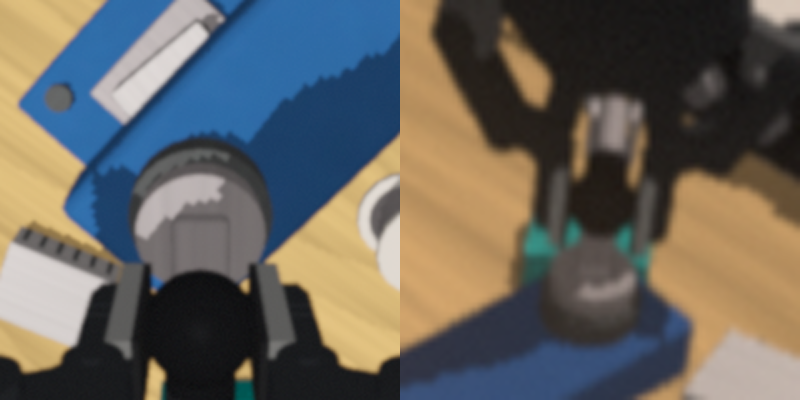

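The ball sits between the pads, clear of the hub. Now the handle goes up in an arc.

>>> {"name": "drive_tool", "arguments": {"angular": [[0,0,0],[0,0,0],[0,0,0],[0,0,0],[0,0,0]], "dp": [[-0.023,0,-0.26],[-0.068,0,-0.253],[-0.11,0,-0.237],[-0.15,0,-0.214],[-0.185,0,-0.185]], "claw": [0,0,0,0,0]}}

```text
time: 6.88
tool_pos: [0.5677, -0.0748, 0.2358]
ee_rot: [-0.316, 0.949, 0.0, -0.001]
contact_force: [0.6, -5.1, -5.0]
finger_gap: 0.272
grasp_force: 39.4
```

>>> {"name": "drive_tool", "arguments": {"angular": [[0,0,0],[0,0,0],[0,0,0],[0,0,0],[0,0,0]], "dp": [[-0.214,0,-0.15],[-0.237,0,-0.11],[-0.253,0,-0.068],[-0.26,0,-0.023],[0,0,0]], "claw": [0,0,0,0,0]}}

```text
time: 7.5
tool_pos: [0.6006, -0.0505, 0.2499]
ee_rot: [-0.317, 0.948, -0.0, 0.001]
contact_force: [-0.1, -1.2, -1.6]
finger_gap: 0.273
grasp_force: 39.2
```

```bash
python3 - <<'E'
from station import readout,vision
from h import *
st=readout.state();print(st)
s=vision.snapshot("side");a=vision.snapshot("scene")
out=[]
for c in(a,s):
    u,v=map(int,proj(c,[.585,-.06,.23])); out.append(cv2.resize(c["frame"][v-50:v+70,u-50:u+50,::-1],(400,480),interpolation=2))
cv2.imwrite("pics/u1.png",np.hstack(out)); np.savez("side1.npz",**s);np.savez("scene1.npz",**a)
E
```

```text
{'time': 7.5, 'joint_positions': array([ 1.84274737e-01,  3.33507386e-01, -2.17506828e-02, -2.99350089e-04,
       -1.21276994e+00, -1.11028405e+00]), 'joint_vel': array([-0.00208142, -0.0099051 , -0.01190647, -0.00780151,  0.01789813,
        0.00285623]), 'effort': array([ 6.38877489e-01, -3.71724308e+01,  1.95838398e+01,  4.10504133e+00,
        3.15961358e-02, -2.04488507e-02]), 'tool_pos': array([ 0.60061959, -0.05051814,  0.24991463]), 'ee_rot': array([-3.16787786e-01,  9.48495421e-01, -5.16501443e-05,  1.39028806e-03]), 'contact_force': array([-0.09185438, -1.1840447 , -1.61213655]), 'moment': array([-0.32899306, -0.03022134,  0.00066199]), 'grasp_force': 39.226457476615906, 'finger_gap': 0.2729307500470466}
```

View pics/u1.png

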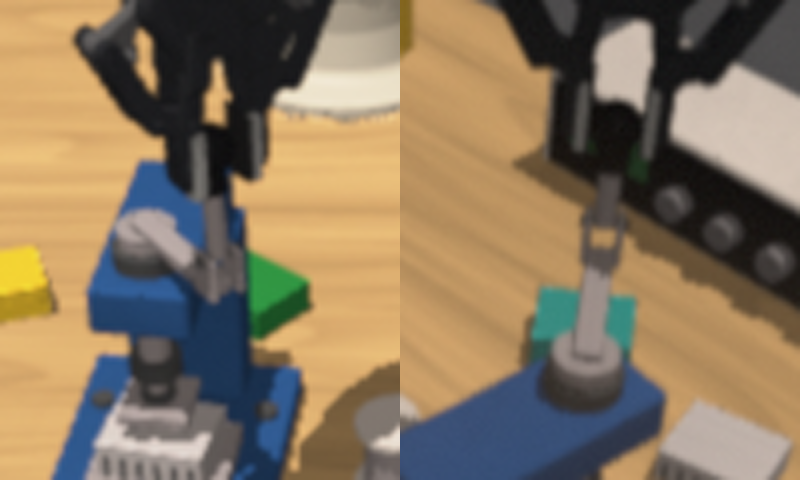

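The handle stands upright at scene crop (215,240) and side crop (610,190). I'll estimate the foot-to-module gap from the depth profile before winding.

```bash
python3 - <<'E'
from h import *
a=load("scene1.npz"); P=cloud(a); f=a["frame"]
for x,y in((.5610,-.0975),(.5630,-.085)):
  u=int(round(proj(a,[x,y,.07])[0]))
  v0=int(proj(a,[.56,-.095,.13])[1]); v1=int(proj(a,[.58,-.095,.03])[1])+6
  print(u,proj(a,[.5604,-.098,.054]))
  for v in range(v0,v1): print(v,f[v,u].tolist(),(P[v,u]*1000).round(0).tolist())
E
```

```text
233 (np.float64(233.75401906936605), np.float64(239.35907513761083))
211 [46, 64, 94] [570.0, -93.0, 140.0]
212 [79, 79, 89] [571.0, -93.0, 137.0]
213 [101, 93, 92] [547.0, -97.0, 118.0]
214 [103, 95, 93] [548.0, -97.0, 116.0]
215 [103, 95, 93] [549.0, -97.0, 113.0]
216 [103, 95, 93] [550.0, -97.0, 111.0]
217 [101, 93, 91] [550.0, -97.0, 109.0]
218 [82, 77, 75] [549.0, -97.0, 105.0]
219 [53, 50, 49] [553.0, -97.0, 105.0]
220 [47, 46, 45] [555.0, -97.0, 104.0]
221 [48, 47, 47] [557.0, -97.0, 103.0]
222 [48, 47, 46] [558.0, -97.0, 101.0]
223 [51, 50, 48] [556.0, -97.0, 96.0]
224 [69, 65, 64] [552.0, -98.0, 91.0]
225 [76, 71, 69] [543.0, -100.0, 81.0]
226 [61, 58, 56] [546.0, -99.0, 80.0]
227 [48, 46, 45] [550.0, -99.0, 81.0]
228 [55, 53, 51] [549.0, -99.0, 77.0]
229 [86, 81, 78] [548.0, -100.0, 73.0]
230 [144, 133, 129] [549.0, -100.0, 72.0]
231 [180, 166, 162] [557.0, -99.0, 75.0]
232 [163, 150, 146] [559.0, -98.0, 74.0]
233 [128, 118, 115] [562.0, -98.0, 74.0]
234 [117, 108, 105] [559.0, -99.0, 68.0]
235 [115, 107, 104] [544.0, -101.0, 54.0]
236 [121, 113, 109] [550.0, -101.0, 55.0]

[... 2193 characters left out ...]
.0, -86.0, 54.0]
242 [191, 178, 173] [571.0, -85.0, 55.0]
243 [162, 152, 147] [567.0, -86.0, 49.0]
244 [141, 133, 129] [570.0, -86.0, 48.0]
245 [111, 105, 102] [570.0, -86.0, 46.0]
246 [96, 90, 88] [569.0, -86.0, 42.0]
247 [98, 93, 90] [571.0, -86.0, 41.0]
248 [106, 100, 97] [569.0, -87.0, 36.0]
249 [134, 124, 120] [572.0, -86.0, 36.0]
250 [168, 154, 150] [568.0, -87.0, 30.0]
251 [186, 171, 166] [571.0, -87.0, 29.0]
252 [169, 154, 151] [577.0, -86.0, 31.0]
253 [136, 125, 122] [573.0, -87.0, 25.0]
254 [127, 118, 116] [576.0, -87.0, 24.0]
255 [108, 109, 120] [578.0, -87.0, 23.0]
256 [72, 95, 133] [574.0, -87.0, 17.0]
257 [51, 91, 144] [579.0, -87.0, 18.0]
258 [48, 90, 144] [581.0, -87.0, 17.0]
```

The foot's underside is near z=0.066 and the module top is at 0.054, so I expect contact after about 3.6 rad. Winding starts now, in short calls that sample the force.

>>> {"name": "drive_tool", "arguments": {"angular": [[0,0,0],[0,0,0],[0,0,0]], "dp": [[0.028,-0.315,0],[0.082,-0.305,0],[0.134,-0.286,0]], "claw": [0,0,0]}}

```text
time: 7.98
tool_pos: [0.6134, -0.0839, 0.2498]
ee_rot: [-0.317, 0.948, 0.002, 0.001]
contact_force: [-0.8, 8.3, 1.4]
finger_gap: 0.278
grasp_force: 39.6
```

>>> {"name": "drive_tool", "arguments": {"angular": [[0,0,0],[0,0,0],[0,0,0]], "dp": [[0.181,-0.259,0],[0.223,-0.223,0],[0.259,-0.181,0]], "claw": [0,0,0]}}

```text
time: 8.35
tool_pos: [0.6101, -0.121, 0.25]
ee_rot: [-0.317, 0.948, 0.001, 0.004]
contact_force: [2.7, 6.8, -0.8]
finger_gap: 0.276
grasp_force: 39.6
```

>>> {"name": "drive_tool", "arguments": {"angular": [[0,0,0],[0,0,0],[0,0,0]], "dp": [[0.286,-0.134,0],[0.305,-0.082,0],[0.315,-0.028,0]], "claw": [0,0,0]}}

```text
time: 8.72
tool_pos: [0.5872, -0.1507, 0.2499]
ee_rot: [-0.317, 0.948, 0.001, 0.004]
contact_force: [3.8, 7.6, -1.5]
finger_gap: 0.277
grasp_force: 39.7
```

>>> {"name": "drive_tool", "arguments": {"angular": [[0,0,0],[0,0,0],[0,0,0]], "dp": [[0.315,0.028,0],[0.305,0.082,0],[0.286,0.134,0]], "claw": [0,0,0]}}

```text
time: 9.1
tool_pos: [0.553, -0.1647, 0.2499]
ee_rot: [-0.317, 0.948, 0.0, 0.005]
contact_force: [6.7, 6.5, -1.6]
finger_gap: 0.271
grasp_force: 39.6
```

>>> {"name": "drive_tool", "arguments": {"angular": [[0,0,0],[0,0,0]], "dp": [[0.259,0.181,0],[0.223,0.223,0]], "claw": [0,0]}}

```text
time: 9.35
tool_pos: [0.5282, -0.164, 0.2499]
ee_rot: [-0.317, 0.948, -0.0, 0.005]
contact_force: [7.9, 3.3, -3.9]
finger_gap: 0.274
grasp_force: 39.5
```

```bash
cat >> h.py <<'E'
H=np.array([.5410,-.0950])
def ft(p,F,C=H):
    r=np.array(p[:2])-C; R=np.hypot(*r); e=r/R; t=np.array([e[1],-e[0]])
    print("wound %.1f R %.1f tang %.1f rad %.1f"%((36.8-np.degrees(np.arctan2(r[1],r[0])))%360,R*1e3,-t@F[:2],e@F[:2]))
E
python3 - <<'E'
from station import readout
from h import *
st=readout.state(); print(st["joint_positions"].round(2),st["tool_pos"],st["contact_force"])
for p,F in(((.6134,-.0839),(-.8,8.3)),((.6101,-.121),(2.7,6.8)),((.5872,-.1507),(3.8,7.6)),(st["tool_pos"],st["contact_force"])): ft(p,F)
E
```

```text
[-0.01  0.24 -0.15 -0.   -1.17 -0.92] [ 0.52819289 -0.16397536  0.24994774] [ 7.90413189  3.28360864 -3.89812822]
wound 28.1 R 73.2 tang 8.3 rad 0.5
wound 57.4 R 73.8 tang 7.3 rad 0.1
wound 87.1 R 72.4 tang 7.8 rad -3.4
wound 137.3 R 70.2 tang 7.2 rad -4.7
```

```bash
python3 - <<'E'
from station import readout,vision
from h import *
st=readout.state();p=st["tool_pos"]; print(st["contact_force"],st["moment"]); ft(p,st["contact_force"])
s=vision.snapshot("side");a=vision.snapshot("scene");w=vision.snapshot("wrist")
out=[]
for c,z in((a,.25),(s,.225)):
    u,v=map(int,proj(c,[p[0],p[1],z])); out.append(cv2.resize(c["frame"][v-40:v+60,u-33:u+33,::-1],(264,400),interpolation=2))
out.append(cv2.resize(w["frame"][180:380,215:347,::-1],(264,400),interpolation=2))
cv2.imwrite("pics/m1.png",np.hstack(out)); np.savez("side2.npz",**s);np.savez("scene2.npz",**a)
print(readout.state()["contact_force"])
E
```

```text
[ 7.90413189  3.28360864 -3.89812822] [ 1.00498212 -1.79402115  0.01977497]
wound 137.3 R 70.2 tang 7.2 rad -4.7
[ 4.00772504  3.86967949 -2.08883053]
```

View pics/m1.png

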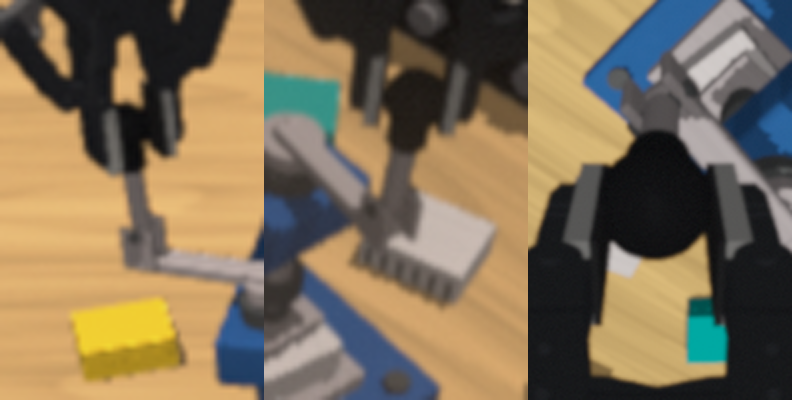

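The ball is between the pads and the handle leans slightly outward. I'll measure how far the ball has crept within the pads.

```bash
cat >> h.py <<'E'
def ballx(w,st,z=.267,v0=200,v1=360):
    g=w["frame"].max(-1); m=(g<45).astype(np.uint8); k=cv2.getStructuringElement(2,(31,31))
    m[:v0]=0;m[v1:]=0;m[:,:245]=0;m[:,315:]=0
    e=cv2.morphologyEx(m,cv2.MORPH_OPEN,k); q=np.argwhere(e)[:,::-1].astype(np.float32); (u,v),r=cv2.minEnclosingCircle(q)
    o,d,P=wcloud(w,st); dd=d[int(round(v)),int(round(u))]; b=o+dd*(z-o[2])/dd[2]
    t=Ro.from_quat(st["ee_rot"]).inv().apply(b-st["tool_pos"]); print("px",u,v,r,"ball",b.round(4),"in tool",t.round(4)); return b
E
python3 - <<'E'
from station import readout,vision
from h import *
st=readout.state(); w=vision.snapshot("wrist"); np.savez("w2.npz",**w,tool_pos=st["tool_pos"],ee_rot=st["ee_rot"])
b=ballx(w,st); ft(st["tool_pos"],st["contact_force"]); ft(b,st["contact_force"])
o,d,P=wcloud(w,st)
for u,v in((280,297),):
  T=w["tool_from_camera"]; dt=Ro.from_quat(st["ee_rot"]).inv().apply(d[v,u]); ot=T[:3,3]; print("grasp-time ball in tool",ot+dt*(-.0173-ot[2])/dt[2])
# cheeks/pivot & arm from the cloud
m=(P[...,2]>.186)&(P[...,2]<.215)&(np.hypot(P[...,0]-.53,P[...,1]+.13)<.08); p=P[m][:,:2].astype(np.float32)
print(len(p),cv2.fitLine(p,cv2.DIST_HUBER,0,.01,.01).ravel(), p.min(0),p.max(0))
E
```

```text
px 278.40899658203125 278.4651184082031 31.50542640686035 ball [ 0.5208 -0.1694  0.267 ] in tool [ 0.0079 -0.0009 -0.0172]
wound 138.5 R 70.3 tang 3.1 rad -4.6
wound 142.0 R 77.1 tang 2.9 rad -4.8
grasp-time ball in tool [-2.10406436e-03 -1.91161057e-05 -1.73000000e-02]
2144 [ 0.19429432  0.98094326  0.5266213  -0.13485008] [ 0.5108848  -0.17638922] [ 0.5470991  -0.07969051]
```

The ball has crept 10 mm along the pads. I'll let go (the crank holds itself), recentre, and turn the tool so the pads can follow the crank at tangent orientation.

>>> {"name": "drive_tool", "arguments": {"angular": [[0,0,0],[0,0,0],[0,0,0],[0,0,-1],[0,0,-1],[0,0,-1],[0,0,-1],[0,0,-1],[0,0,-1],[0,0,-1],[0,0,-1],[0,0,-1]], "dp": [[0,0,0],[0,0,0],[0.2,0,0],[0,0,0],[0,0,0],[0,0,0],[0,0,0],[0,0,0],[0,0,0],[0,0,0],[0,0,0],[0,0,0]], "claw": [0.8,0.8,0.8,0.8,0.8,0.8,0.8,0.8,0.8,0.8,0.8,0.8]}}

```text
time: 11.05
tool_pos: [0.5178, -0.1709, 0.2496]
ee_rot: [0.714, -0.701, 0.0, -0.0]
contact_force: [0.1, 0.2, 0.2]
finger_gap: 0.8
grasp_force: 0.0
```

>>> {"name": "drive_tool", "arguments": {"angular": [[0,0,-1],[0,0,-1],[0,0,-1],[0,0,-1],[0,0,-1],[0,0,-1],[0,0,-1],[0,0,-1],[0,0,-1],[0,0,-1],[0,0,-1],[0,0,-1]], "dp": [[0,0,0],[0,0,0],[0,0,0],[0,0,0],[0,0,0],[0,0,0],[0,0,0],[0,0,0],[0,0,0],[0,0,0],[0,0,0],[0,0,0]], "claw": [0.8,0.8,0.8,0.8,0.8,0.8,0.8,0.8,0.8,0.8,0.8,0.8]}}

```text
time: 12.55
tool_pos: [0.5178, -0.1709, 0.2496]
ee_rot: [0.989, -0.147, 0.0, 0.0]
contact_force: [0.3, -0.4, 0.3]
finger_gap: 0.799
grasp_force: 0.0
```

>>> {"name": "drive_tool", "arguments": {"angular": [[0,0,-1],[0,0,-1],[0,0,-1],[0,0,-1],[0,0,-1],[0,0,-1],[0,0,-1],[0,0,-1],[0,0,-1],[0,0,-1],[0,0,-1],[0,0,-1]], "dp": [[0,0,0],[0,0,0],[0,0,0],[0,0,0],[0,0,0],[0,0,0],[0,0,0],[0,0,0],[0,0,0],[0,0,0],[0,0,0],[0,0,0]], "claw": [0.8,0.8,0.8,0.8,0.8,0.8,0.8,0.8,0.8,0.8,0.8,0.8]}}

```text
time: 14.05
tool_pos: [0.5178, -0.1709, 0.2496]
ee_rot: [0.887, 0.462, 0.0, -0.0]
contact_force: [1.0, -0.1, -0.9]
finger_gap: 0.801
grasp_force: 0.0
```

>>> {"name": "drive_tool", "arguments": {"angular": [[0,0,-0.67],[0,0,0],[0,0,0]], "dp": [[0,0,0],[0,0,0],[0,0,0]], "claw": [0.8,0.8,0.8]}}

```text
time: 14.42
tool_pos: [0.5181, -0.1707, 0.2496]
ee_rot: [0.871, 0.491, 0.0, 0.0]
contact_force: [0.1, -0.1, -0.1]
finger_gap: 0.802
grasp_force: 0.0
```

```bash
python3 - <<'E'
from station import readout,vision
from h import *
st=readout.state(); w=vision.snapshot("wrist"); np.savez("w3.npz",**w,tool_pos=st["tool_pos"],ee_rot=st["ee_rot"])
print(st["joint_positions"].round(2),st["tool_pos"],st["ee_rot"],st["contact_force"])
R=Ro.from_quat(st["ee_rot"]).as_matrix(); print("xyaw",np.degrees(np.arctan2(R[1,0],R[0,0])))
b=ballx(w,st)
o,d,P=wcloud(w,st)
m=(P[...,2]>.197)&(P[...,2]<.214)&(np.hypot(P[...,0]-.524,P[...,1]+.165)<.03); print("cheeks",m.sum(),P[m].mean(0) if m.any() else 0)
m=(P[...,2]>.188)&(P[...,2]<.197)&(np.hypot(P[...,0]-.535,P[...,1]+.125)<.05)
p=P[m][:,:2].astype(np.float32); print("arm",len(p),cv2.minAreaRect(p),cv2.fitLine(p,cv2.DIST_HUBER,0,.01,.01).ravel())
cv2.imwrite("pics/w3.png",w["frame"][:,:,::-1])
E
```

```text
[-0.02  0.24 -0.16  0.   -1.18  2.62] [ 0.5180687  -0.1706684   0.24959623] [8.71070597e-01 4.91157829e-01 2.81351898e-05 3.00106325e-05] [ 0.08828885 -0.11874765 -0.11719696]
xyaw 58.83342166294288
px 283.0 286.5655822753906 30.58201789855957 ball [ 0.5231 -0.1664  0.267 ] in tool [ 0.0063  0.0021 -0.0174]
cheeks 600 [ 0.52382616 -0.16304285  0.20844429]
arm 2791 ((0.5312601923942566, -0.12362593412399292), (0.08970277011394501, 0.03081977739930153), 71.09757232666016) [ 0.25558177  0.96678746  0.53289497 -0.12613255]
```

View pics/w3.png

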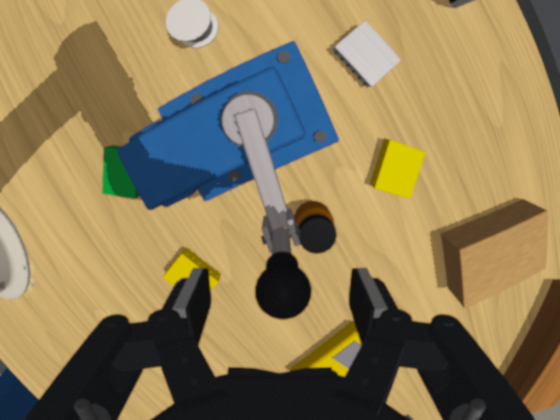

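View: the ball is at (283,291), the hub at (248,118) and the pivot at (278,230), so the arm sits at about -105.5° (wound about 142°). The jar stands below the handle's path and is clear. I'll finish the turn, centre the tool and regrip.

>>> {"name": "drive_tool", "arguments": {"angular": [[0,0,0],[0,0,-1],[0,0,-1],[0,0,-0.6],[0,0,0],[0,0,0],[0,0,0],[0,0,0],[0,0,0],[0,0,0]], "dp": [[0.11,0.05,0],[0,0,0],[0,0,0],[0,0,0],[0,0,0],[0,0,0],[0,0,0],[0,0,0],[0,0,0],[0,0,0]], "claw": [0.8,0.8,0.8,0.6,0.4,0.2,0,0,0,0], "force": 40}}

```text
time: 15.72
tool_pos: [0.5218, -0.1676, 0.2497]
ee_rot: [0.796, 0.605, -0.0, -0.0]
contact_force: [-5.5, 2.6, 4.8]
finger_gap: 0.28
grasp_force: 39.1
```

```bash
python3 - <<'E'
from station import readout,vision
from h import *
st=readout.state(); w=vision.snapshot("wrist"); np.savez("w4.npz",**w,tool_pos=st["tool_pos"],ee_rot=st["ee_rot"])
R=Ro.from_quat(st["ee_rot"]).as_matrix(); print("xyaw",np.degrees(np.arctan2(R[1,0],R[0,0])),st["tool_pos"],st["contact_force"])
b=ballx(w,st); ft(b,st["contact_force"]); ft(st["tool_pos"],st["contact_force"])
E
```

```text
xyaw 74.49836625379348 [ 0.52176108 -0.16759188  0.2497059 ] [-5.50869953  2.61138667  4.79377587]
px 277.8497619628906 297.3430480957031 31.364233016967773 ball [ 0.5221 -0.1671  0.267 ] in tool [ 0.0006  0.0002 -0.0173]
wound 141.5 R 74.5 tang -6.0 rad -1.1
wound 141.6 R 75.1 tang -6.0 rad -1.1
```

>>> {"name": "drive_tool", "arguments": {"angular": [[0,0,1],[0,0,1],[0,0,1]], "dp": [[0.03,-0.19,0],[0.03,-0.19,0],[0.03,-0.19,0]], "claw": [0,0,0]}}

```text
time: 16.15
tool_pos: [0.5059, -0.1575, 0.2501]
ee_rot: [0.882, 0.472, 0.003, 0.004]
contact_force: [5.2, -6.6, -2.2]
finger_gap: 0.279
grasp_force: 39.3
```

>>> {"name": "drive_tool", "arguments": {"angular": [[0,0,1],[0,0,1]], "dp": [[0.01,-0.19,0],[0.01,-0.19,0]], "claw": [0,0]}}

```text
time: 16.4
tool_pos: [0.4934, -0.1482, 0.2501]
ee_rot: [0.926, 0.377, 0.002, 0.003]
contact_force: [3.5, -7.7, -1.6]
finger_gap: 0.274
grasp_force: 39.4
```

>>> {"name": "drive_tool", "arguments": {"angular": [[0,0,1],[0,0,1]], "dp": [[0.01,-0.19,0],[0.01,-0.19,0]], "claw": [0,0]}}

```text
time: 16.65
tool_pos: [0.4832, -0.1364, 0.25]
ee_rot: [0.961, 0.278, 0.002, 0.003]
contact_force: [2.2, -8.4, -1.0]
finger_gap: 0.275
grasp_force: 39.4
```

>>> {"name": "drive_tool", "arguments": {"angular": [[0,0,1],[0,0,1]], "dp": [[0.01,-0.19,0],[0.01,-0.19,0]], "claw": [0,0]}}

```text
time: 16.9
tool_pos: [0.4757, -0.1229, 0.25]
ee_rot: [0.984, 0.176, 0.001, 0.002]
contact_force: [0.8, -7.3, 0.5]
finger_gap: 0.276
grasp_force: 39.5
```

>>> {"name": "drive_tool", "arguments": {"angular": [[0,0,1],[0,0,1]], "dp": [[0.01,-0.19,0],[0.01,-0.19,0]], "claw": [0,0]}}

```text
time: 17.15
tool_pos: [0.4713, -0.1081, 0.2499]
ee_rot: [0.997, 0.072, 0.001, 0.002]
contact_force: [-0.3, -6.6, 0.8]
finger_gap: 0.275
grasp_force: 39.6
```

>>> {"name": "drive_tool", "arguments": {"angular": [[0,0,1],[0,0,1]], "dp": [[0.01,-0.19,0],[0.01,-0.19,0]], "claw": [0,0]}}

```text
time: 17.4
tool_pos: [0.4703, -0.0932, 0.2499]
ee_rot: [0.999, -0.032, 0.0, 0.002]
contact_force: [-0.5, -8.4, 0.7]
finger_gap: 0.274
grasp_force: 39.6
```

>>> {"name": "drive_tool", "arguments": {"angular": [[0,0,1],[0,0,1]], "dp": [[0.01,-0.19,0],[0.01,-0.19,0]], "claw": [0,0]}}

```text
time: 17.65
tool_pos: [0.4724, -0.0783, 0.2499]
ee_rot: [0.991, -0.137, -0.0, 0.003]
contact_force: [-1.1, -9.6, 2.1]
finger_gap: 0.273
grasp_force: 39.7
```

>>> {"name": "drive_tool", "arguments": {"angular": [[0,0,1],[0,0,1]], "dp": [[0.01,-0.19,0],[0.01,-0.19,0]], "claw": [0,0]}}

```text
time: 17.9
tool_pos: [0.4773, -0.0643, 0.2498]
ee_rot: [0.971, -0.239, -0.001, 0.003]
contact_force: [-4.6, -8.4, 4.1]
finger_gap: 0.276
grasp_force: 39.7
```

>>> {"name": "drive_tool", "arguments": {"angular": [[0,0,1],[0,0,1]], "dp": [[0.01,-0.19,0],[0.01,-0.19,0]], "claw": [0,0]}}

```text
time: 18.15
tool_pos: [0.485, -0.0517, 0.2497]
ee_rot: [0.941, -0.34, -0.001, 0.003]
contact_force: [-5.2, -7.6, 4.9]
finger_gap: 0.274
grasp_force: 39.8
```

```bash
python3 - <<'E'
from station import readout,vision
from h import *
st=readout.state(); w=vision.snapshot("wrist"); a=vision.snapshot("scene"); s=vision.snapshot("side")
np.savez("w5.npz",**w,tool_pos=st["tool_pos"],ee_rot=st["ee_rot"]); np.savez("scene5.npz",**a); np.savez("side5.npz",**s)
print(st["joint_positions"].round(2),st["contact_force"]); b=ballx(w,st); ft(b,st["contact_force"]); ft(st["tool_pos"],st["contact_force"])
a0=load("scene1.npz"); 
G0=cv2.cvtColor(a0["frame"],cv2.COLOR_RGB2GRAY);G=cv2.cvtColor(a["frame"],cv2.COLOR_RGB2GRAY)
print("old/new intensity, cols mean 228-240"); 
for v in range(210,252): print(v,int(G0[v,231:237].mean()),int(G[v,231:237].mean()),end=" | ")
P=cloud(a); print([(v,(P[v,234]*1000).round().tolist()) for v in range(222,246,1)])
E
```

```text
[ 0.23  0.14 -0.29  0.   -1.15  0.65] [-5.22919064 -7.60582705  4.93318087]
px 282.43206787109375 294.9872741699219 31.02045440673828 ball [ 0.4861 -0.0518  0.267 ] in tool [ 0.0009 -0.0005 -0.0173]
wound 255.0 R 69.9 tang 9.2 rad -0.6
wound 254.6 R 70.8 tang 9.2 rad -0.5
old/new intensity, cols mean 228-240
210 59 57 | 211 60 59 | 212 78 76 | 213 92 90 | 214 94 92 | 215 94 92 | 216 93 91 | 217 88 91 | 218 71 91 | 219 48 90 | 220 45 89 | 221 46 89 | 222 47 85 | 223 50 69 | 224 67 48 | 225 75 44 | 226 62 45 | 227 51 47 | 228 57 52 | 229 84 60 | 230 135 59 | 231 167 51 | 232 152 62 | 233 122 107 | 234 113 149 | 235 112 163 | 236 115 147 | 237 138 123 | 238 186 140 | 239 211 181 | 240 208 202 | 241 184 180 | 242 154 150 | 243 144 141 | 244 134 131 | 245 127 124 | 246 125 121 | 247 125 122 | 248 135 131 | 249 157 153 | 250 169 166 | 251 161 157 | [(222, [549.0, -96.0, 94.0]), (223, [551.0, -96.0, 93.0]), (224, [553.0, -96.0, 92.0]), (225, [556.0, -96.0, 91.0]), (226, [555.0, -96.0, 88.0]), (227, [555.0, -96.0, 85.0]), (228, [553.0, -96.0, 80.0]), (229, [555.0, -96.0, 79.0]), (230, [543.0, -98.0, 67.0]), (231, [550.0, -97.0, 69.0]), (232, [551.0, -97.0, 67.0]), (233, [551.0, -98.0, 65.0]), (234, [553.0, -98.0, 63.0]), (235, [552.0, -98.0, 60.0]), (236, [558.0, -97.0, 62.0]), (237, [558.0, -97.0, 59.0]), (238, [560.0, -97.0, 57.0]), (239, [563.0, -97.0, 57.0]), (240, [563.0, -97.0, 55.0]), (241, [565.0, -97.0, 53.0]), (242, [566.0, -97.0, 51.0]), (243, [568.0, -97.0, 49.0]), (244, [570.0, -97.0, 49.0]), (245, [566.0, -98.0, 42.0])]
```

```bash
cat >> h.py <<'E'
def prof(s,x,y,zlo,zhi,w=3):
    u=[proj(s,[x,y,zz])[0] for zz in(zlo,zhi)]; v=[proj(s,[x,y,zz])[1] for zz in(zlo,zhi)]
    n=400; g=cv2.cvtColor(s["frame"],cv2.COLOR_RGB2GRAY).astype(np.float32); z=np.linspace(zlo,zhi,n)
    U=np.linspace(u[0],u[1],n)[:,None]+np.arange(-w,w+1)[None]; V=np.repeat(np.linspace(v[0],v[1],n)[:,None],2*w+1,1)
    return z,cv2.remap(g,U.astype(np.float32),V.astype(np.float32),cv2.INTER_CUBIC).mean(1)
def shift(z,p0,p1,lo,hi):  # best downward shift (mm) of p0[lo..hi] into p1 by normalised correlation
    i=(z>lo)&(z<hi); best=[]; t=p0[i]-p0[i].mean()
    for d in np.arange(-2,20,.1):
        q=np.interp(z[i]-d/1e3,z,p1); q=q-q.mean(); best.append((t@q/np.linalg.norm(t)/np.linalg.norm(q),d))
    return max(best)
E
python3 - <<'E'
from h import *
for n,X in(("scene",(.556,-.0965)),("side",(.535,-.103))):
    a=load(n+"1.npz"); b=load(n+"5.npz"); m=load(n+"2.npz")
    for w in(2,4):
      z,p=prof(a,*X,.035,.13,w); _,q=prof(b,*X,.035,.13,w); _,r=prof(m,*X,.035,.13,w)
      if w==4: print(n,[(int(zz*1000),int(i),int(k),int(j)) for zz,i,k,j in zip(z[::12],p[::12],r[::12],q[::12])])
      for lo,hi in((.095,.115),(.098,.112),(.066,.08),(.068,.078),(.064,.078)):
        print(n,w,lo,hi,"mid %.2f %.1f"%shift(z,p,r,lo,hi),"now %.2f %.1f"%shift(z,p,q,lo,hi))
E
```

```text
scene 2 0.095 0.115 mid 1.00 7.9 now 1.00 14.0
scene 2 0.098 0.112 mid 1.00 7.9 now 1.00 14.0
scene 2 0.066 0.08 mid 0.99 7.0 now 1.00 10.7
scene 2 0.068 0.078 mid 0.98 7.1 now 1.00 10.7
scene 2 0.064 0.078 mid 0.95 6.8 now 0.98 10.6
scene [(35, 131, 128, 128), (37, 141, 138, 138), (40, 151, 147, 148), (43, 171, 167, 168), (46, 200, 195, 197), (49, 214, 204, 197), (52, 201, 174, 156), (55, 155, 129, 125), (57, 118, 112, 136), (60, 112, 135, 161), (63, 113, 161, 162), (66, 119, 168, 131), (69, 142, 149, 81), (72, 167, 97, 54), (75, 153, 58, 57), (77, 106, 54, 62), (80, 68, 66, 58), (83, 54, 69, 51), (86, 59, 58, 47), (89, 72, 50, 44), (92, 71, 46, 44), (95, 58, 44, 58), (97, 50, 42, 74), (100, 47, 54, 79), (103, 45, 71, 80), (106, 45, 79, 82), (109, 60, 81, 84), (112, 76, 81, 84), (115, 83, 83, 85), (117, 86, 84, 86), (120, 87, 84, 86), (123, 86, 83, 85), (126, 73, 70, 72), (129, 59, 57, 58)]
scene 4 0.095 0.115 mid 1.00 7.9 now 1.00 14.0
scene 4 0.098 0.112 mid 1.00 7.9 now 1.00 13.9
scene 4 0.066 0.08 mid 0.99 6.7 now 1.00 10.4
scene 4 0.068 0.078 mid 0.99 6.8 now 1.00 10.4
scene 4 
[... 440 characters left out ...]
, 90, 79), (60, 90, 84, 68), (63, 85, 74, 58), (66, 81, 63, 54), (69, 74, 57, 55), (72, 66, 58, 55), (75, 57, 60, 52), (77, 54, 59, 49), (80, 55, 55, 48), (83, 56, 51, 49), (86, 54, 50, 55), (89, 51, 51, 64), (92, 49, 55, 71), (95, 48, 63, 73), (97, 49, 70, 71), (100, 51, 70, 68), (103, 55, 66, 65), (106, 56, 61, 62), (109, 54, 59, 61), (112, 53, 59, 61), (115, 53, 58, 59), (117, 53, 55, 55), (120, 53, 53, 54), (123, 53, 53, 54), (126, 55, 53, 55), (129, 58, 55, 58)]
side 4 0.095 0.115 mid 0.99 6.8 now 0.96 11.3
side 4 0.098 0.112 mid 0.99 6.6 now 0.97 10.8
side 4 0.066 0.08 mid 1.00 7.9 now 1.00 11.9
side 4 0.068 0.078 mid 1.00 8.2 now 1.00 12.0
side 4 0.064 0.078 mid 1.00 7.9 now 1.00 12.3
```

The collar is down 14.0 mm while the foot has moved only about 11.8 mm. The force step also shows at 206–218°. Contact was therefore at about 212°, and the target is about 302°, so 48° remain.

>>> {"name": "drive_tool", "arguments": {"angular": [[0,0,1],[0,0,1]], "dp": [[0.01,-0.19,0],[0.01,-0.19,0]], "claw": [0,0]}}

```text
time: 18.55
tool_pos: [0.4953, -0.041, 0.2497]
ee_rot: [0.9, -0.436, -0.001, 0.003]
contact_force: [-6.6, -6.3, 6.7]
finger_gap: 0.277
grasp_force: 40.0
```

>>> {"name": "drive_tool", "arguments": {"angular": [[0,0,1],[0,0,1]], "dp": [[0.01,-0.19,0],[0.01,-0.19,0]], "claw": [0,0]}}

```text
time: 18.8
tool_pos: [0.5077, -0.0326, 0.2497]
ee_rot: [0.849, -0.528, -0.002, 0.004]
contact_force: [-8.5, -6.3, 7.4]
finger_gap: 0.278
grasp_force: 40.1
```

>>> {"name": "drive_tool", "arguments": {"angular": [[0,0,1],[0,0,1]], "dp": [[0.01,-0.19,0],[0.01,-0.19,0]], "claw": [0,0]}}

```text
time: 19.05
tool_pos: [0.5216, -0.027, 0.2497]
ee_rot: [0.789, -0.614, -0.002, 0.004]
contact_force: [-10.3, -3.3, 7.5]
finger_gap: 0.275
grasp_force: 40.1
```

```bash
cat > chk.py <<'E'
import sys
from station import readout,vision
from h import *
k=sys.argv[1]; st=readout.state(); w=vision.snapshot("wrist"); a=vision.snapshot("scene"); s=vision.snapshot("side")
np.savez(f"w{k}.npz",**w,tool_pos=st["tool_pos"],ee_rot=st["ee_rot"]); np.savez(f"scene{k}.npz",**a); np.savez(f"side{k}.npz",**s)
R=Ro.from_quat(st["ee_rot"]).as_matrix(); print("xyaw",np.degrees(np.arctan2(R[1,0],R[0,0])),st["joint_positions"].round(2),st["tool_pos"],st["contact_force"])
b=ballx(w,st); ft(b,st["contact_force"]); ft(st["tool_pos"],st["contact_force"])
for n,X in(("scene",(.556,-.0965)),("side",(.535,-.103))):
    z,p=prof(load(n+"1.npz"),*X,.035,.13,3); z,m=prof(load(n+"2.npz"),*X,.035,.13,3); z,q=prof(load(f"{n}{k}.npz"),*X,.035,.13,3)
    for lo,hi in((.095,.115),(.066,.08)): print(n,lo,"mid %.2f %.1f"%shift(z,p,m,lo,hi),"now %.2f %.1f"%shift(z,p,q,lo,hi))
E
python3 chk.py 6
```

```text
xyaw -75.72871979880983 [ 0.26  0.2  -0.21  0.   -1.17 -0.01] [ 0.52159931 -0.02697747  0.2496579 ] [-10.32473161  -3.32062087   7.50528638]
px 283.6078186035156 296.139404296875 30.18234634399414 ball [ 0.5212 -0.0265  0.267 ] in tool [-0.0005  0.0005 -0.0173]
wound 290.6 R 71.3 tang 10.8 rad -0.3
wound 290.9 R 70.7 tang 10.8 rad -0.4
scene 0.095 mid 1.00 7.9 now 1.00 16.0
scene 0.066 mid 0.99 6.8 now 1.00 10.5
side 0.095 mid 0.99 6.5 now 0.89 11.3
side 0.066 mid 1.00 7.7 now 1.00 11.5
```

>>> {"name": "drive_tool", "arguments": {"angular": [[0,0,1],[0,0,1],[0,0,0]], "dp": [[0.01,-0.19,0],[0.01,-0.19,0],[0,0,0]], "claw": [0,0,0]}}

```text
time: 19.58
tool_pos: [0.5374, -0.024, 0.2497]
ee_rot: [0.722, -0.692, -0.001, 0.003]
contact_force: [-8.8, -0.9, 7.4]
finger_gap: 0.275
grasp_force: 40.1
```

```bash
python3 chk.py 7
```

```text
xyaw -87.55504279829151 [ 0.26  0.23 -0.17  0.   -1.18 -0.22] [ 0.53736336 -0.02397677  0.24967646] [-8.80344454 -0.8972605   7.38201836]
px 282.7293701171875 296.23394775390625 30.283451080322266 ball [ 0.5373 -0.0231  0.267 ] in tool [-0.0008  0.0001 -0.0173]
wound 303.8 R 72.0 tang 8.8 rad -0.4
wound 303.9 R 71.1 tang 8.8 rad -0.4
scene 0.095 mid 1.00 7.9 now 1.00 16.4
scene 0.066 mid 0.99 6.8 now 1.00 10.8
side 0.095 mid 0.99 6.5 now 0.89 11.5
side 0.066 mid 1.00 7.7 now 1.00 11.5
```

The collar is down about 16.5 mm and the foot has stopped at about 12 mm, which makes the compression roughly a quarter turn. I'll release to relieve the stored force, then regrip in the fold plane.

>>> {"name": "drive_tool", "arguments": {"angular": [[0,0,0],[0,0,0],[0,0,0]], "dp": [[0,0,0],[0,0,0],[0,0,0]], "claw": [0.6,0.6,0.6]}}

```text
time: 20.1
tool_pos: [0.54, -0.0226, 0.2493]
ee_rot: [0.722, -0.691, 0.0, -0.0]
contact_force: [0.6, 0.6, -0.7]
finger_gap: 0.601
grasp_force: 0.0
```

```bash
python3 chk.py 8; python3 - <<'E'
from h import *
w=load("w8.npz"); cv2.imwrite("pics/w8.png",w["frame"][100:400,130:430,::-1])
E
```

```text
xyaw -87.49171598578243 [ 0.26  0.23 -0.17  0.   -1.17 -0.21] [ 0.53997904 -0.02263835  0.24925721] [ 0.59460528  0.56732877 -0.71393935]
px 287.0 293.6982727050781 29.69837760925293 ball [ 0.5381 -0.0233  0.267 ] in tool [ 0.0005  0.0019 -0.0177]
wound 304.5 R 71.8 tang -0.6 rad 0.5
wound 306.0 R 72.4 tang -0.6 rad 0.6
scene 0.095 mid 1.00 7.9 now 1.00 16.5
scene 0.066 mid 0.99 6.8 now 1.00 10.8
side 0.095 mid 0.99 6.5 now 0.89 11.2
side 0.066 mid 1.00 7.7 now 1.00 11.8
```

View pics/w8.png

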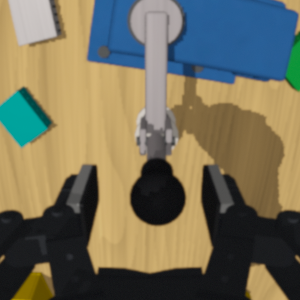

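The arm lies straight along the tool's x axis (hub (157,18), pivot (155,130), ball (157,192) in the crop). I'll centre, grip and fold down.

>>> {"name": "drive_tool", "arguments": {"angular": [[0,0,0],[0,0,0],[0,0,0],[0,0,0],[0,0,0],[0,0,0],[0,0,0]], "dp": [[0,0.05,0],[0,0,0],[0,0,0],[0,0,0],[0,0,0],[0,0,0],[0,0,0]], "claw": [0.6,0.4,0.2,0,0,0,0], "force": 30}}

```text
time: 21.12
tool_pos: [0.537, -0.0229, 0.2497]
ee_rot: [0.722, -0.691, -0.0, 0.0]
contact_force: [-5.3, 0.7, 5.6]
finger_gap: 0.284
grasp_force: 29.5
```

>>> {"name": "drive_tool", "arguments": {"angular": [[0,0,0],[0,0,0],[0,0,0],[0,0,0],[0,0,0]], "dp": [[0.26,0,0.023],[0.253,0,0.068],[0.237,0,0.11],[0.214,0,0.15],[0,0,0]], "claw": [0,0,0,0,0]}}

```text
time: 21.75
tool_pos: [0.5385, -0.0622, 0.2349]
ee_rot: [0.722, -0.692, -0.0, 0.001]
contact_force: [-5.2, -1.2, 1.8]
finger_gap: 0.281
grasp_force: 31.1
```

```bash
python3 - <<'E'
from station import readout,vision
from h import *
st=readout.state(); w=vision.snapshot("wrist"); print(st["tool_pos"],st["contact_force"]); ballx(w,st,st["tool_pos"][2]+.018)
E
```

```text
[ 0.53854011 -0.06218492  0.23489613] [-5.17032761 -1.16837435  1.84918737]
px 282.0 303.5 31.325010299682617 ball [ 0.5387 -0.0573  0.2529] in tool [-0.0048 -0.0003 -0.018 ]
```

>>> {"name": "drive_tool", "arguments": {"angular": [[0,0,0],[0,0,0],[0,0,0]], "dp": [[0,0,0],[0,0,0],[-0.12,0,-0.05]], "claw": [0.6,0.6,0.6]}}

```text
time: 22.18
tool_pos: [0.5394, -0.0562, 0.2374]
ee_rot: [0.722, -0.691, 0.0, -0.0]
contact_force: [-0.5, -0.9, -0.4]
finger_gap: 0.602
grasp_force: 0.0
```

```bash
python3 - <<'E'
from station import readout,vision
from h import *
st=readout.state(); w=vision.snapshot("wrist"); s=vision.snapshot("side"); a=vision.snapshot("scene"); print(st["tool_pos"],st["contact_force"])
for th in(30,35,40,45): print(th,end=" "); b=ballx(w,st,.207+.06*np.cos(np.radians(th))); print("expect y",-.0233-.06*np.sin(np.radians(th)))
E
```

```text
[ 0.53943739 -0.05618111  0.23742413] [-0.45493029 -0.85111362 -0.36939476]
30 px 283.33453369140625 291.8539123535156 26.98593521118164 ball [ 0.5395 -0.0602  0.259 ] in tool [ 0.004   0.0001 -0.0215]
expect y -0.0533
35 px 283.33453369140625 291.8539123535156 26.98593521118164 ball [ 0.5394 -0.0584  0.2561] in tool [ 0.0023  0.0001 -0.0187]
expect y -0.05771458618106276
40 px 283.33453369140625 291.8539123535156 26.98593521118164 ball [ 0.5393 -0.0564  0.253 ] in tool [ 0.0002  0.0001 -0.0155]
expect y -0.061867256581192354
45 px 283.33453369140625 291.8539123535156 26.98593521118164 ball [ 0.5392 -0.0542  0.2494] in tool [-0.002   0.0002 -0.012 ]
expect y -0.06572640687119286
```

>>> {"name": "drive_tool", "arguments": {"angular": [[0,0,0],[0,0,0],[0,0,0],[0,0,0],[0,0,0],[0,0,0]], "dp": [[0,0,0],[0,0,0],[0,0,0],[0,0,0],[0,0,0],[0,0,0]], "claw": [0.4,0.2,0,0,0,0], "force": 30}}

```text
time: 23.08
tool_pos: [0.5384, -0.0568, 0.2375]
ee_rot: [0.722, -0.691, -0.0, 0.001]
contact_force: [-4.4, -1.9, 3.5]
finger_gap: 0.279
grasp_force: 29.4
```

>>> {"name": "drive_tool", "arguments": {"angular": [[0,0,0],[0,0,0],[0,0,0],[0,0,0]], "dp": [[0.182,0,0.153],[0.156,0,0.18],[0.125,0,0.202],[0,0,0]], "claw": [0,0,0,0]}}

```text
time: 23.58
tool_pos: [0.5391, -0.0755, 0.2153]
ee_rot: [0.722, -0.692, -0.001, 0.001]
contact_force: [-3.4, -2.8, 0.9]
finger_gap: 0.28
grasp_force: 30.0
```

>>> {"name": "drive_tool", "arguments": {"angular": [[0,0,0],[0,0,0],[0,0,0],[0,0,0]], "dp": [[0.092,0,0.22],[0.056,0,0.231],[0.018,0,0.225],[0,0,0]], "claw": [0,0,0,0]}}

```text
time: 24.08
tool_pos: [0.5392, -0.0819, 0.1882]
ee_rot: [0.722, -0.692, -0.001, 0.001]
contact_force: [-4.8, -2.2, 0.7]
finger_gap: 0.278
grasp_force: 30.6
```

```bash
python3 - <<'E'
from station import readout,vision
from h import *
st=readout.state(); w=vision.snapshot("wrist"); print(st["tool_pos"],st["contact_force"])
ballx(w,st,.207); ballx(w,st,.212)
E
```

```text
[ 0.53924946 -0.08186241  0.1882283 ] [-4.77021471 -2.22223993  0.7321654 ]
px 281.0 306.44805908203125 38.565006256103516 ball [ 0.5398 -0.0764  0.207 ] in tool [-0.0054 -0.0008 -0.0188]
px 281.0 306.44805908203125 38.565006256103516 ball [ 0.54   -0.0799  0.212 ] in tool [-0.0019 -0.0008 -0.0238]
```

>>> {"name": "drive_tool", "arguments": {"angular": [[0,0,0],[0,0,0],[0,0,0],[0,0,0],[0,0,0],[0,0,0],[0,0,0],[0,0,0]], "dp": [[0,0,0],[0,0,0],[0,0,0],[0,0,-0.4],[0,0,-0.9],[0,0,-0.9],[0,0,-0.9],[0,0,0]], "claw": [0.7,0.8,0.8,0.8,0.8,0.8,0.8,0.8]}}

```text
time: 25.12
tool_pos: [0.5419, -0.0816, 0.3168]
ee_rot: [0.723, -0.691, 0.003, -0.003]
contact_force: [-0.3, -1.2, -0.8]
finger_gap: 0.802
grasp_force: 0.0
```

```bash
cat > flat.py <<'E'
from station import readout,vision
from h import *
st=readout.state(); w=vision.snapshot("wrist"); print(st["tool_pos"],st["contact_force"])
np.savez("w9.npz",**w,tool_pos=st["tool_pos"],ee_rot=st["ee_rot"])
o,d,P=wcloud(w,st); g=w["frame"].max(-1)
m=(g<55)&(P[...,2]>.19)&(P[...,2]<.26)&(np.hypot(P[...,0]-.54,P[...,1]+.08)<.035)
q=P[m]; print("dark",len(q),q.mean(0).round(4),q[:,2].max(), np.percentile(q[:,2],97))
# pin profile: top height along the arm line from ball to pivot
for y in np.arange(-.10,-.01,.006):
    k=(abs(P[...,0]-.5385)<.005)&(abs(P[...,1]-y)<.003)&(P[...,2]>.15)&(P[...,2]<.28)
    if k.sum()>3: print("%.3f n%d top %.4f"%(y,k.sum(),np.percentile(P[k][:,2],90)),end=" | ")
w1=load("w1.npz"); o,d,P=wcloud(w1,w1); g=w1["frame"].max(-1); e=np.array([.803,.596])
print("\nstart profile")
for t in np.arange(-.005,.075,.006):
    r=P[...,:2]-np.array([.5405,-.0955]); k=(abs(r@e-t)<.003)&(abs(r@np.array([-e[1],e[0]]))<.005)&(P[...,2]>.15)&(P[...,2]<.28)
    if k.sum()>3: print("%.3f top %.4f"%(t,np.percentile(P[k][:,2],90)),end=" | ")
E
python3 flat.py
```

```text
[ 0.54188788 -0.08163936  0.31682101] [-0.25524027 -1.16911853 -0.75195069]
dark 976 [ 0.5399 -0.0813  0.2181] 0.2243486703990004 0.22263054986397832
-0.100 n93 top 0.1923 | -0.094 n188 top 0.2189 | -0.088 n107 top 0.2224 | -0.082 n95 top 0.2228 | -0.076 n61 top 0.2217 | -0.070 n92 top 0.2183 | -0.064 n82 top 0.2176 | -0.058 n53 top 0.2167 | -0.052 n73 top 0.2142 | -0.046 n80 top 0.2138 | -0.040 n73 top 0.2136 | -0.034 n68 top 0.2132 | -0.028 n71 top 0.2130 | -0.022 n29 top 0.2126 | 
start profile
-0.005 top 0.1921 | 0.001 top 0.2191 | 0.007 top 0.2232 | 0.013 top 0.2238 | 0.019 top 0.2228 | 0.025 top 0.2187 | 0.031 top 0.2182 | 0.037 top 0.2178 | 0.043 top 0.2144 | 0.049 top 0.2144 | 0.055 top 0.2140 | 0.061 top 0.2141 | 0.067 top 0.2131 | 0.073 top 0.2126 |
```

The handle profile matches the flat start state. One last check of the crank, foot and bystanders.

```bash
python3 chk.py 9 | tail -4; python3 - <<'E'
from h import *
a=load("scene0.npz");b=load("scene9.npz")
d=cv2.absdiff(a["frame"],b["frame"]).max(-1)
for n,(u,v) in dict(jar=(176,237),spool=(295,240),spare=(233,292)).items(): print(n,(d[v-16:v+17,u-16:u+17]>40).sum())
E
```

```text
scene 0.095 mid 1.00 7.9 now 1.00 16.4
scene 0.066 mid 0.99 6.8 now 1.00 10.8
side 0.095 mid 0.99 6.5 now 0.88 11.3
side 0.066 mid 1.00 7.7 now 1.00 11.9
jar 0
spool 140
spare 0
```

```bash
python3 - <<'E'
from h import *
for n in("scene","side"):
  for k in "0","9":
    s=load(n+k+".npz"); P=cloud(s); S=cloud(load("scene0.npz"))[232,295]
    m=(P[...,2]>.04)&(P[...,2]<.056)&(np.hypot(P[...,0]-S[0],P[...,1]-S[1])<.05); q=P[m]; print(n,k,m.sum(),q.mean(0).round(4) if m.any() else 0,s["frame"][m].mean(0).round() if m.any() else 0)
E
```

```text
scene 0 258 [0.5335 0.04   0.0482] [212. 198. 184.]
scene 9 261 [0.5336 0.0399 0.0483] [216. 203. 189.]
side 0 245 [0.5274 0.0403 0.0491] [183. 168. 154.]
side 9 247 [0.5273 0.0403 0.049 ] [197. 181. 166.]
```

The spool hasn't moved; the difference was only shadow. The robot touches nothing, so I'm handing the job in.

```bash
python3 -c "
from station import sign_off
print(sign_off())"
```

```text
the job is handed in; nothing more can be done
None
```

The job is handed in at about 25 s of the 72 s: the module is clamped about a quarter turn past contact (80–90° by force and image estimates), the handle is folded back flat, and the spool, jar and spare module were not moved.

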